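Slide the shim over the plate's edge and fit it to the split bearing

ROBOT

A 6-joint arm with a two-finger parallel gripper is mounted at the origin on the work surface. World frame = base frame: x ahead of the robot, y to its left, z up, the work surface at z = 0. Lengths are in m, angles in rad, forces in N, time in s.
With the tool pointing down it reaches from about 0.3 to 0.85 m from the base axis. Payload 4.2 kg.
Tool frame: the origin (TCP) lies on the mounting face of the last link; the fingertips stand ahead of it and the grasp point (between the pads) lies 172 mm ahead of it (bot.tips_ahead is the z of the fingertips in the tool frame, in m); z points along the fingers, y is the line along which they close (so a half turn about z gives the same grasp; the last joint's range is limited). The gripper opens to 91 mm and grips with 3 to 60 N. Pads are 32 mm wide; open, the fingers measure 118 mm over their backs; the gripper's body (76 mm by 178 mm) begins 60 mm behind the grasp point.
Start: joints at [-0.02, 0.32, 1.565, -0, 1.257, -0.02], TCP at [0.575, 0, 0.405] pointing down, gripper open.
Joint ranges: [-3.11, 3.11], [-0.84, 2.01], [0.21, 2.61], [-1.34, 4.49], [0.05, 2.63], [-2.56, 2.56]. Speed limits (rad/s): [2.57, 2.57, 3.14, 3.14, 3.14, 3.14].

INTERFACE

Orientations are given as a rotation vector (axis times angle).
In Python, from cell import bot, cams gives the robot as it stands.
- The arm moves only by the tool servo_tool, never from a script. Its arguments are lists of equal length, an entry for each row: "delta_pos": the shift along the tool's x, y, z in mm, a list of three; "turn": the turn, a rotation vector about the tool's x, y, z in rad, a list of three; "claw": the opening, from -1 (shut) to 1 (fully open). A call has 1 to 5 rows; each row is the pose to reach, as a shift and turn from the pose commanded when the call began, along the tool's axes at that moment; what a row does not reach only later rows make up. A row lasts 1/8 s, in which the tool goes at most 62.5 mm and 10.7 degrees, less where a joint would pass 70% of its speed; a pose out of reach is approached as far as the arm can. A call with a gripper value outside its range is refused whole. The fingers move at their own pace and stop on an object; "grip_force" is the grip in N (left out, the last holds). Time passes only in rows, so rows that repeat a pose let the fingers close. It gives the time, the measured TCP pose, the force, the opening and the grip force at its end, in the units of the state.
- bot.observe(): the state, without advancing time (a new reading comes with each control period).
- cams.camera(name): name is "scene" or "side" or "wrist"; returns a dict with "color" (400x640x3 uint8, blue, green, red), "z_map" (400x640 float32, m along the optical axis (not along the pixel's ray), 0 where there is no reading), "intrinsics" (3x3 intrinsics, pixels), "rvec" (rotation vector, rad) and "tvec" (3), from world to camera coordinates, as OpenCV has them. Camera axes: x right, y down, z forward; pixel columns grow to the right and rows downward; lengths in m; the calibration is good to about 2 mm. A picture is of the moment at which its call begins.
- bot.hand_in(): hands the job in; it is judged then, once.
The state is a dict: "clock": time; "q": joint angles; "joint_vel": joint speeds; "joint_efforts": joint torques, N m; "ee_pos": TCP position; "orientation": TCP orientation; "wrist_force": force on the tool from outside, world axes, zero at the start; "ft_torque": the same for the moment, N m; "finger_gap": finger opening in m; "finger_force": force on a finger pad.
Only numpy, scipy, OpenCV 4.12 (cv2) and the standard library are available. Lean on these libraries where they do the work, as an engineer would, in place of code of your own. Each camera call takes 0.05 s, during which the arm holds its last target. There are 200 camera calls.

TASK

Keeping the loose brass shim flat, slide it across the steel surface plate until its narrow tab sticks out well past the plate's front edge (the edge facing the robot); then pick it up by the tab and lay it flat and square on the bare joint face of the bearing housing, its tab sticking out past the housing's front end like that of the shim already fitted on the other face. Do not drop it, let go of it once it lies there, and leave everything else where it is.

Things in the scene. Friction and masses are not known exactly. Their poses are not given: they have to be found in the camera images.
- shim: loose brass shim, 3 mm thick, 0.09-0.16 kg: pad 70 mm (x) by 60 mm (y) with two 13 mm bolt holes (x 0, y +-17 mm), and a tab 36 mm long (x) by 28 mm wide (y) from the middle of the pad's -x end; it spans x -71 to +35 mm. Origin: centre of the pad's underside; z up. Starts flat on the plate, tab roughly towards the front edge. Slides easily on the plate (oiled, friction 0.1-0.15)
- shim_tab (a point): centre of the shim's tab, mid-thickness, 53 mm from the shim's origin along its -x; axes as the shim. The shim's centre of mass is 11 mm from its origin towards the tab. Finger pads grip the shim well: it can be dragged by pressing on its top, or pushed by its rim
- plate: fixed surface plate, ground steel top on a green base, 260 mm (x) by 260 mm (y), 60 mm high. Origin: centre of its underside, on the bench; the flat top is at z 60 mm. The front edge, facing the robot, is the side at x -130 mm
- plate_front_edge (a point): middle of the plate's top front edge; axes as the plate (-x points off the plate, y along the edge)
- housing: fixed lower half of a split bearing, grey casting. 76 mm long (x), two flat steel joint faces 70 mm above the bench, each 76 (x) by 64 mm (y), centred at y +72 and -72 mm, an open bore 80 mm wide between; low feet (26 mm high with bolts) reach y +-144 and x +-48 mm. Origin: centre of underside; front end is -x. The -y face carries a fixed shim, tab towards -x; the +y face is bare
- bare_face (a point): centre of the housing's bare joint face, on its surface (70 mm above the bench); axes as the housing. The fitted shim's origin belongs here, its tab towards -x
- vblock: loose dark steel V-block, a bystander 50 mm (x) by 40 mm (y) by 36 mm high, 0.5 kg, standing on the plate in the strip between the shim and the front edge. Origin: centre of its underside
- tin: loose tin, a bystander, 50 mm across and 110 mm high, standing on the bench between plate and housing. Origin: centre of its underside
- bush: loose bronze bush, a bystander, ring 40 mm across and 32 mm high standing on the bench in front. Origin: centre of its underside
- hammer: loose hammer, a bystander lying on the bench. Origin: under its middle
- scraper: loose scraper with a handle, a bystander lying on the bench. Origin: under its middle
- jar: loose jar, a bystander, 64 mm across and 80 mm high, on the bench behind. Origin: centre of its underside
- spanner: loose spanner, a bystander lying on the bench behind. Origin: under its middle
Mind the look-alikes: they are no part of the job. Of the things like the shim, leave any that is brown; of the rest the larger one is meant.

How it is judged:
By the outcome, as a careful person would: the job done as asked, in the order asked, and still so for the second after the job is handed in, with the robot touching nothing.
It also fails if it takes over 66 s, if anything falls off the work surface, if the arm or the gripper's body presses on something with over 40 N, if the wrist force passes 120 N, or if a joint passes its speed limit or range.

## Working session

There is one attempt and no reset: what is moved stays moved. The work goes in short steps, Python scripts to look and compute and a tool call to move; the robot and the scene stay as the last step left them, time stands still between calls to the robot, and variables do not carry over. Pictures are saved under pics/ and viewed, at most 10 in all, crops included, and the job is handed in when it is done.

Besides the shell and the picture viewer there is one more tool, called as name(argument=value, ...), one argument or row to a line, values as JSON. servo_tool: Moves the arm, as the interface text tells. Its arguments: {"type":"object","properties":{"delta_pos":{"type":"array"},"turn":{"type":"array"},"claw":{"type":"array"},"grip_force":{"type":"number"}},"required":["delta_pos","turn","claw"]}

```bash
ls; mkdir -p pics; cat > h.py <<'E'
import numpy as np, cv2
from cell import bot, cams
from scipy.spatial.transform import Rotation as R
def cam(n):
    c=cams.camera(n); K=np.array(c["intrinsics"]); Rm=cv2.Rodrigues(np.array(c["rvec"],float))[0]; t=np.array(c["tvec"],float).ravel()
    return c["color"],c["z_map"],K,Rm,t
def ray(px,K,Rm,t,z):
    px=np.atleast_2d(px).astype(float); d=np.c_[px,np.ones(len(px))]@np.linalg.inv(K).T@Rm; o=-Rm.T@t
    return o+d*((z-o[2])/d[:,2])[:,None]
def proj(p,K,Rm,t):
    q=np.atleast_2d(p)@Rm.T+t; q=q@K.T; return q[:,:2]/q[:,2:]
E
python3 - <<'E'
from h import *
print(bot.observe(), bot.tips_ahead)
ims=[]
for n in("scene","side","wrist"):
    i,z,K,Rm,t=cam(n); cv2.imwrite(f"pics/{n}.png",i); print(n,K[0,0],-Rm.T@t,Rm[2]); np.savez(f"{n}.npz",i=i,z=z,K=K,Rm=Rm,t=t)
E
```

```text
pics
{'clock': 0.0, 'q': array([-2.00359928e-02,  3.20292503e-01,  1.56567323e+00, -1.30518251e-05,
        1.25741021e+00, -2.00022741e-02]), 'joint_vel': array([ 4.49546137e-04, -2.03616318e-04, -1.19660933e-03, -1.69922486e-05,
       -1.13333533e-03,  3.62595308e-04]), 'joint_efforts': array([-5.01459035e-04, -4.12465632e+01, -2.31973493e+01,  7.28826877e-02,
        4.58198413e-02, -1.41870069e-04]), 'ee_pos': array([ 5.74830241e-01, -1.83262690e-05,  4.03921895e-01]), 'orientation': array([-2.22057076e+00, -2.22050485e+00,  1.95395665e-03]), 'wrist_force': array([ 0.72972487,  0.21425044, -0.08521173]), 'ft_torque': array([-0.01825028,  0.07029195,  0.02823475]), 'finger_force': 0.0, 'finger_gap': 0.0910587190790604} 0.1908
scene 471.2908521940905 [ 1.381315   -0.25183875  0.99989072] [-0.66070505  0.25619436 -0.70557302]
side 377.3873218959582 [ 0.16289677 -0.5871101   0.79847882] [ 0.31849076  0.65948524 -0.68091325]
wrist 284.4951766533826 [0.57476495 0.08025588 0.38413832] [-0.00239046 -0.28388924 -0.9588541 ]
```

View pics/scene.png

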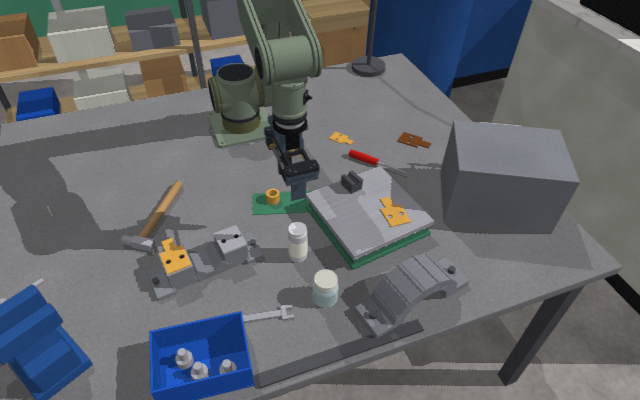

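View pics/side.png

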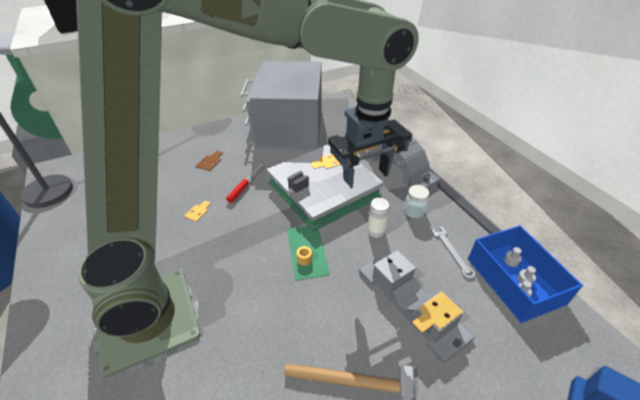

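The scene picture shows four shim-like things:
- (395,212): brass, on the plate.
- (341,138): small brass, on the bench.
- (414,140): brown, on the bench.
- (175,256): the fitted one on the housing.

The one on the plate fits, being brass, the larger, and on the plate. The V-block is at (351,182), the bare face at (230,242) and the tin at (298,242). I'll confirm the shim in an enlarged crop and measure.

```bash
python3 - <<'E'
from h import *
d=np.load("scene.npz"); i=d["i"];K,Rm,t=d["K"],d["Rm"],d["t"]
a=cv2.resize(i[130:270,290:450],None,fx=4,fy=4,interpolation=cv2.INTER_CUBIC)
cv2.imwrite("pics/c1.png",a)
for n in("scene","side","wrist"):
    d=np.load(n+".npz"); i=d["i"];K,Rm,t,z=d["K"],d["Rm"],d["t"],d["z"]
    hsv=cv2.cvtColor(i,cv2.COLOR_BGR2HSV)
    m=cv2.inRange(hsv,(12,130,120),(28,255,255))
    cs,_=cv2.findContours(m,cv2.RETR_EXTERNAL,cv2.CHAIN_APPROX_NONE)
    for c in cs:
        if cv2.contourArea(c)<60: continue
        M=cv2.moments(c); u,v=M['m10']/M['m00'],M['m01']/M['m00']
        for zz in(0.003,.063,.073):
            p=ray(c[:,0],K,Rm,t,zz)[:,:2]; mm=cv2.moments((p*1e4).astype(np.float32).reshape(-1,1,2))
            r=cv2.minAreaRect((p*1e3).astype(np.float32))
            print(n,(round(u),round(v)),cv2.contourArea(c),zz,"cen",round(mm['m10']/mm['m00']/10,1),round(mm['m01']/mm['m00']/10,1),np.round(r[1],1),round(r[2],1))
E
```

```text
scene (174, 257) 610.5 0.003 cen 516.9 -316.9 [114.7  63.5] 8.0
scene (174, 257) 610.5 0.063 cen 568.9 -312.9 [107.8  59.7] 8.0
scene (174, 257) 610.5 0.073 cen 577.6 -312.3 [106.6  59. ] 8.0
scene (394, 213) 446.5 0.003 cen 572.1 311.8 [ 63.3 112.2] 88.5
scene (394, 213) 446.5 0.063 cen 620.8 277.9 [ 59.5 105.5] 88.5
scene (394, 213) 446.5 0.073 cen 628.9 272.2 [ 58.8 104.3] 88.5
scene (273, 196) 140.5 0.003 cen 384.7 -0.3 [37.7 63.4] 78.2
scene (273, 196) 140.5 0.063 cen 444.7 -15.4 [35.4 59.6] 78.2
scene (273, 196) 140.5 0.073 cen 454.7 -17.9 [35.  58.9] 78.2
scene (340, 138) 129.5 0.003 cen 189.3 302.5 [78. 46.] 36.6
scene (340, 138) 129.5 0.063 cen 261.0 269.2 [73.3 43.2] 36.6
scene (340, 138) 129.5 0.073 cen 273.0 263.6 [72.5 42.8] 36.6
side (437, 313) 907.0 0.003 cen 614.6 -286.5 [114.8  62.8] 8.3
side (437, 313) 907.0 0.063 cen 580.5 -309.2 [106.1  58.1] 8.3
side (437, 313) 907.0 0.073 cen 574.9 -312.9 [104.7  57.3] 8.3
side (304, 256) 177.5 0.003 cen 404.9 4.7 [54.1 37.7] 63.7
side (304, 256) 177.5 0.063 cen 386.7 -39.9 [50.1 34.8] 63.7
side (304, 256) 177.5 0.073 cen 383.6 
[... 253 characters left out ...]
.8 51.3] 41.6
side (210, 161) 134.0 0.063 cen 274.3 448.3 [89.5 47.4] 41.6
side (210, 161) 134.0 0.073 cen 272.8 434.3 [88.3 46.8] 41.6
wrist (426, 322) 3180.5 0.003 cen 744.7 -255.6 [379.9  36.9] 0.1
wrist (426, 322) 3180.5 0.063 cen 718.0 -202.7 [320.1  31.1] 0.1
wrist (426, 322) 3180.5 0.073 cen 713.5 -193.9 [310.1  30.2] 0.1
wrist (158, 273) 202.0 0.003 cen 325.5 -166.8 [89.5 19.1] 71.3
wrist (158, 273) 202.0 0.063 cen 364.8 -127.9 [75.4 16.1] 71.3
wrist (158, 273) 202.0 0.073 cen 371.3 -121.4 [73.1 15.6] 71.3
wrist (187, 173) 853.0 0.003 cen 391.7 -9.5 [54.3 41. ] 31.6
wrist (187, 173) 853.0 0.063 cen 420.5 4.6 [45.7 34.6] 31.6
wrist (187, 173) 853.0 0.073 cen 425.3 7.0 [44.3 33.5] 31.6
```

View pics/c1.png

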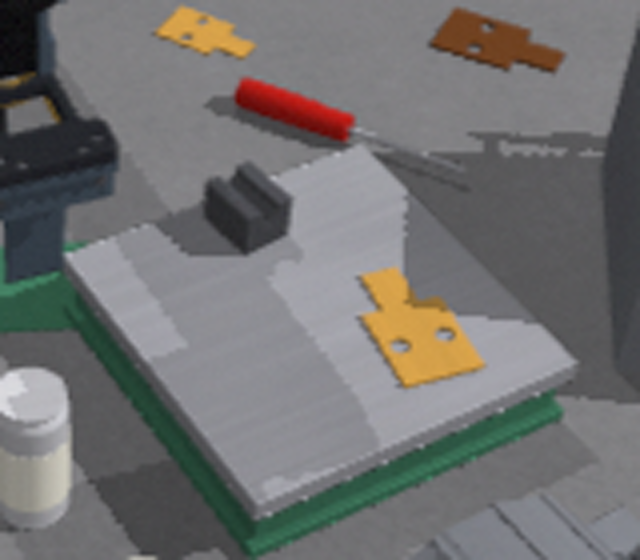

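View pics/wrist.png

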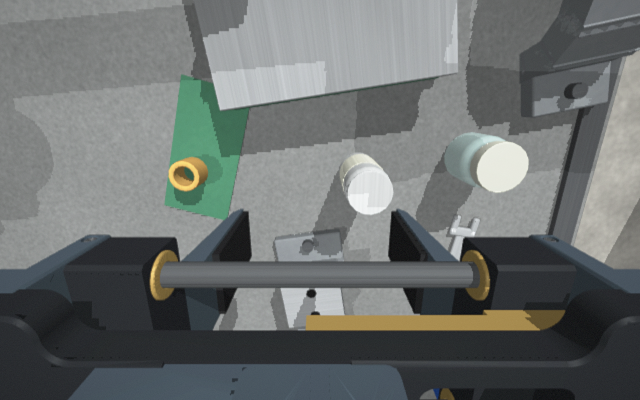

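The crop shows the target: brass, flat on the plate, with its tab (380,290) towards the front edge and its pad around (425,345). It is clearly bigger than the brass one at top left. The V-block is at (248,210), left of the tab's path. The wrist picture shows the bare face at about (310,285) between the fingers and the plate edge at the top.

```bash
python3 - <<'E'
from h import *
d=np.load("scene.npz"); i=d["i"];K,Rm,t=d["K"],d["Rm"],d["t"]
f=lambda L,z:np.round(ray(np.array(L)/4+[290-.4,130-.4],K,Rm,t,z)[:,:2]*1e3,1).tolist()
print("plate L,T,R,B",f([(65,257),(365,147),(578,365),(258,515)],.06))
print("vblk top, ",f([(205,182),(243,163),(291,203),(250,225)],.096), "bottom",f([(248,250),(291,228),(210,210)],.06))
hsv=cv2.cvtColor(i,cv2.COLOR_BGR2HSV)
m=cv2.inRange(hsv,(10,120,60),(30,255,255))
def shim(px,z):
    cs,_=cv2.findContours(m,cv2.RETR_EXTERNAL,cv2.CHAIN_APPROX_NONE)
    c=[c for c in cs if cv2.pointPolygonTest(c,px,False)>=0][0]
    p=(ray(c[:,0],K,Rm,t,z)[:,:2]*1e3).astype(np.float32); h=cv2.convexHull(p)
    r=cv2.minAreaRect(p); box=cv2.boxPoints(r); print(px,"box",np.round(box,1).tolist(),r[1])
    e=box[1]-box[0]; e2=box[2]-box[1]
    L=e if np.hypot(*e)>np.hypot(*e2) else e2; L=L/np.hypot(*L)
    M=cv2.moments(p.reshape(-1,1,2)); g=np.array([M['m10'],M['m01']])/M['m00']; c0=np.array(r[0])
    if (g-c0)@L<0: L=-L   # L=+x (pad side)
    ctr=c0+18*L; print("origin",ctr.round(1),"yaw",np.degrees(np.arctan2(L[1],L[0])).round(1),"tab",(ctr-53*L).round(1))
shim((395,217),.063); shim((175,260),.073)
# bare face by depth from wrist and scene
for n in("scene","side","wrist"):
    d=np.load(n+".npz"); z=d["z"];K,Rm,t=d["K"],d["Rm"],d["t"]
    v,u=np.mgrid[:400,:640]; P=(np.c_[u.ravel(),v.ravel(),np.ones(u.size)]@np.linalg.inv(K).T*z.ravel()[:,None]-t)@Rm
    P=P[z.ravel()>0]
    for nm,(x0,x1,y0,y1,h) in dict(bare=(.5,.66,-.26,-.08,.07),plate=(.35,.8,0.03,.45,.06),vb=(.35,.7,.03,.3,.096),tin=(.45,.7,-.12,.1,.11)).items():
        k=(P[:,0]>x0)&(P[:,0]<x1)&(P[:,1]>y0)&(P[:,1]<y1)&(abs(P[:,2]-h)<.005)
        if k.sum()>30:
            q=(P[k,:2]*1e3).astype(np.float32); r=cv2.minAreaRect(q); print(n,nm,k.sum(),P[k,2].mean().round(4),"c",np.round(r[0],1),np.round(r[1],1),round(r[2],1))
E
```

```text
plate L,T,R,B [[467.2, 76.5], [431.1, 333.1], [684.8, 369.1], [728.3, 111.8]]
vblk top,  [[463.3, 185.0], [453.5, 219.0], [504.7, 233.9], [515.8, 197.2]] bottom [[505.0, 203.0], [494.4, 242.0], [456.5, 193.8]]
(395, 217) box [[558.7000122070312, 248.89999389648438], [665.4000244140625, 246.5], [666.7999877929688, 306.79998779296875], [560.0999755859375, 309.20001220703125]] (60.33070755004883, 106.77751922607422)
origin [630.7 277.4] yaw -1.3 tab [577.8 278.6]
(175, 260) box [[511.5, -291.3999938964844], [520.0999755859375, -350.70001220703125], [626.5999755859375, -335.1000061035156], [618.0, -275.8999938964844]] (107.57857513427734, 59.83849334716797)
origin [ 586.9 -310.7] yaw 8.3 tab [ 534.4 -318.3]
scene bare 588 0.0707 c [ 566.7 -167.6] [82.1 64.8] 8.7
scene plate 5974 0.0604 c [612.3 242.2] [415.8 368.6] 89.5
scene vb 142 0.0957 c [482.3 211.1] [55.5 42.4] 13.3
scene tin 208 0.1104 c [626.1  -3.1] [43.1 47.1] 70.2
side bare 724 0.0685 c [ 565.4 -168.9] [78.7 65.7] 8.5
side plate 3738 0.0586 c [605.4 255.1] [399.4 376.6] 81.6
side vb 120 0.094 c [481.9 210.6] [52.7 44.2] 15.9
side tin 170 0.1086 c [624.3  -4.9] [44.8 45.2] 3.3
wrist bare 1806 0.0701 c [ 565.8 -169.4] [76.1 62.7] 8.1
wrist plate 23400 0.06 c [616.4 123.4] [142.  347.9] 80.9
wrist tin 1589 0.11 c [624.7  -3.7] [45.5 45.9] 0.2
```

servo_tool(
  delta_pos=[
    [277,48,0],
    [277,48,0],
    [277,48,0],
    [277,48,0],
    [277,48,0],
  ],
  turn=[
    [0,0,-0.9],
    [0,0,-0.9],
    [0,0,-0.9],
    [0,0,-0.9],
    [0,0,-0.9],
  ],
  claw=[-1,-1,-1,-1,-1],
  grip_force=20,
)

```text
clock: 0.78
ee_pos: [0.6229, 0.2803, 0.4039]
orientation: [-1.022, -2.97, 0.0]
wrist_force: [-0.7, -0.7, -0.5]
finger_gap: 0.0438
finger_force: 0.0
```

servo_tool(
  delta_pos=[
    [0,0,40],
    [0,0,80],
    [0,0,80],
    [0,0,80],
    [0,0,80],
  ],
  turn=[
    [0,0,-0.648],
    [0,0,-0.648],
    [0,0,-0.648],
    [0,0,-0.648],
    [0,0,-0.648],
  ],
  claw=[-1,-1,-1,-1,-1],
)

```text
clock: 1.4
ee_pos: [0.623, 0.277, 0.3243]
orientation: [-0.037, -3.141, 0.001]
wrist_force: [0.3, -1.7, -0.1]
finger_gap: 0.0004
finger_force: 0.0
```

```bash
cat >> h.py <<'E'
def st():
    s=bot.observe(); o=R.from_rotvec(s["orientation"]).as_matrix()
    print("t",round(s["clock"],2),"pos",(s["ee_pos"]*1e3).round(1),"head",np.degrees(np.arctan2(o[1,0],o[0,0])).round(2),"zax",o[:,2].round(3),"q",s["q"].round(2),"F",s["wrist_force"].round(1),"gap",round(s["finger_gap"]*1e3,1),"ff",round(s["finger_force"],1))
    return s
E
python3 -c "
from h import *
st(); i,z,K,Rm,t=cam('wrist'); np.savez('w2.npz',i=i,z=z,K=K,Rm=Rm,t=t); cv2.imwrite('pics/w2.png',i)"
```

```text
t 1.4 pos [623.  277.  324.3] head 178.63 zax [-0.001 -0.    -1.   ] q [ 0.4   0.54  1.41 -0.    1.19 -1.15] F [ 0.3 -1.7 -0.1] gap 0.4 ff 0.0
```

View pics/w2.png

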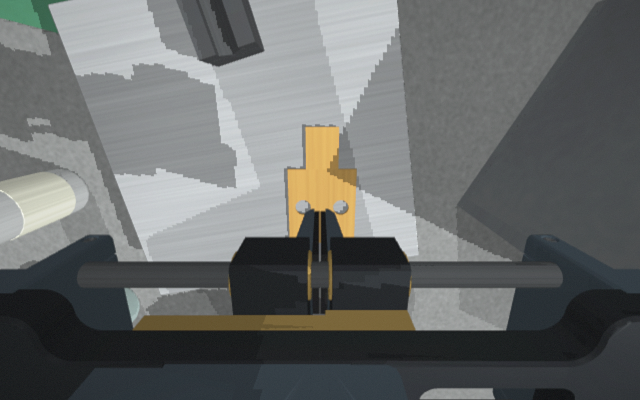

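The wrist view shows the shim straight under the closed fingers, with its tab at (322,147), its holes at (302,207) and (341,207), and the V-block at (222,30), clear of its way. Next I lower onto it.

servo_tool(
  delta_pos=[
    [0,0,40],
    [0,0,64],
    [0,0,68],
    [0,0,70],
    [0,0,71],
  ],
  turn=[
    [0,0,0],
    [0,0,0],
    [0,0,0],
    [0,0,0],
    [0,0,0],
  ],
  claw=[-1,-1,-1,-1,-1],
)

```text
clock: 2.08
ee_pos: [0.6234, 0.2772, 0.2551]
orientation: [0.036, 3.139, 0.002]
wrist_force: [-0.2, -0.2, 1.2]
finger_gap: 0.0004
finger_force: 0.0
```

servo_tool(
  delta_pos=[
    [0,0,0.5],
    [0,0,1],
    [0,0,1],
  ],
  turn=[
    [0,0,0],
    [0,0,0],
    [0,0,0],
  ],
  claw=[-1,-1,-1],
)

```text
clock: 2.45
ee_pos: [0.6233, 0.2771, 0.2541]
orientation: [0.036, 3.139, 0.001]
wrist_force: [-0.3, 0.6, 5.3]
finger_gap: 0.001
finger_force: 2.8
```

servo_tool(
  delta_pos=[
    [0,0,0.5],
    [0,0,1],
    [0,0,1],
  ],
  turn=[
    [0,0,0],
    [0,0,0],
    [0,0,0],
  ],
  claw=[-1,-1,-1],
)

```text
clock: 2.82
ee_pos: [0.6235, 0.2772, 0.2541]
orientation: [0.036, 3.138, 0.003]
wrist_force: [-1.0, -0.5, 9.2]
finger_gap: 0.0006
finger_force: 4.5
```

servo_tool(
  delta_pos=[
    [6,0,0],
    [16,0,0],
    [28,0,0],
    [40,0,0],
    [50,0,0],
  ],
  turn=[
    [0,0,0],
    [0,0,-0.01],
    [0,0,-0.02],
    [0,0,-0.035],
    [0,0,-0.05],
  ],
  claw=[-1,-1,-1,-1,-1],
)

```text
clock: 3.45
ee_pos: [0.5736, 0.2785, 0.2541]
orientation: [-0.043, 3.136, 0.003]
wrist_force: [0.6, 0.3, 8.2]
finger_gap: 0.0007
finger_force: 4.3
```

```bash
cat >> h.py <<'E'
def shim(n='scene',z=.063,box=None,lo=(10,120,60),near=None):
    i,zz,K,Rm,t=cam(n); m=cv2.inRange(cv2.cvtColor(i,cv2.COLOR_BGR2HSV),lo,(30,255,255))
    v,u=np.nonzero(m); p=ray(np.c_[u,v],K,Rm,t,z)[:,:2]*1e3
    k=np.hypot(*(p-near).T)<95; p=p[k].astype(np.float32)
    r=cv2.minAreaRect(p); b=cv2.boxPoints(r); e,e2=b[1]-b[0],b[2]-b[1]
    L=e if np.hypot(*e)>np.hypot(*e2) else e2; L=L/np.hypot(*L)
    if L[0]<0: L=-L
    print(n,len(p),"size",np.round(r[1],1),"origin",(np.array(r[0])+18*L).round(1),"yaw",np.degrees(np.arctan2(L[1],L[0])).round(1)); return i
E
python3 -c "
from h import *
st(); shim('scene',near=(570,278)); shim('side',near=(570,278))"
```

```text
t 3.45 pos [573.6 278.5 254.1] head -178.41 zax [ 0.005  0.002 -1.   ] q [ 0.43  0.54  1.62 -0.    0.98 -1.16] F [0.6 0.3 8.2] gap 0.7 ff 4.3
scene 298 size [ 76.9 139.1] origin [571.5 285.5] yaw -19.9
side 178 size [122.9  94.8] origin [596.  305.8] yaw 46.5
```

servo_tool(
  delta_pos=[
    [10,1,0],
    [22,2,0],
    [34,3,0],
    [46,4,0],
    [56,4,0],
  ],
  turn=[
    [0,0,-0.015],
    [0,0,-0.035],
    [0,0,-0.055],
    [0,0,-0.08],
    [0,0,-0.11],
  ],
  claw=[-1,-1,-1,-1,-1],
)

```text
clock: 4.18
ee_pos: [0.5176, 0.2811, 0.2541]
orientation: [-0.217, 3.128, 0.004]
wrist_force: [1.0, 0.2, 9.8]
finger_gap: 0.0005
finger_force: 4.7
```

```bash
python3 -c "
from h import *
st(); i,z,K,Rm,t=cam('wrist'); np.savez('w3.npz',i=i,z=z,K=K,Rm=Rm,t=t); j,_,K2,R2,t2=cam('scene'); np.savez('s3.npz',i=j,K=K2,Rm=R2,t=t2)
cv2.imwrite('pics/w3.png',np.vstack([cv2.resize(i[0:260],(640,260)),cv2.resize(j[130:270,230:470],None,fx=2.4,fy=2.4)[:, :640] if 0 else np.pad(cv2.resize(j[130:270,230:470],None,fx=2.4,fy=2.4),((0,0),(0,64),(0,0)))]))"
```

```text
t 4.17 pos [517.6 281.1 254.1] head -172.08 zax [ 0.005  0.003 -1.   ] q [ 0.48  0.47  1.74 -0.    0.93 -1.23] F [1.  0.2 9.8] gap 0.5 ff 4.7
```

View pics/w3.png

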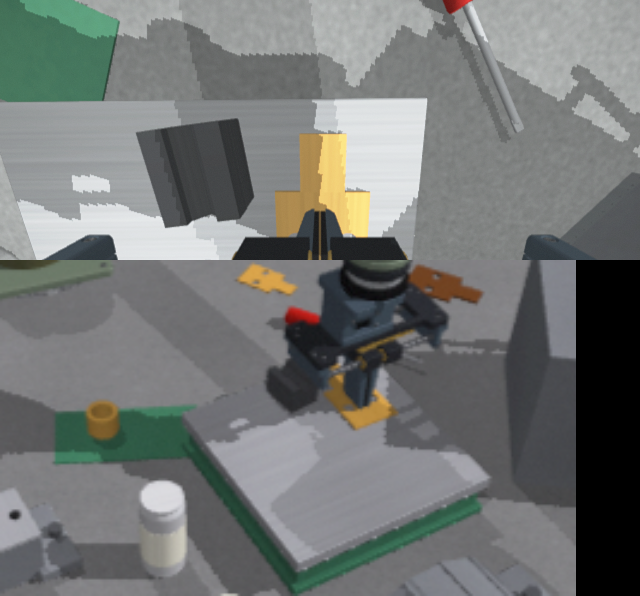

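The wrist view shows the shim following the fingers, square to the plate's edge (edge at row 99, tab end at row 133, tab centred at column 323). The V-block is about 15 mm to the left and clear.

```bash
python3 - <<'E'
from h import *
d=np.load("w3.npz");K,Rm,t=d["K"],d["Rm"],d["t"]
f=lambda L,z:(ray(L,K,Rm,t,z)[:,:2]*1e3)
e=f([(20,99.5),(320,98.5),(420,98)],.06); tb=f([(299,133),(346,133)],.063); pd=f([(276,192),(369,191)],.063); vb=f([(254,198),(241,216)],.06)
print(e.round(1),tb.round(1),pd.round(1),vb.round(1))
x=np.array([np.cos(np.radians(8)),np.sin(np.radians(8))]);y=np.array([-x[1],x[0]])
for n,p in(("edge",e),("tab",tb),("pad",pd),("vb",vb)): print(n,(p@x).round(1),(p@y).round(1))
E
```

```text
[[459.3  97.5]
 [434.8 270.1]
 [426.5 327.7]] [[455.8 260.5]
 [452.  288. ]] [[494.  250.4]
 [485.4 308.2]] [[501.  236.5]
 [514.6 228.9]]
edge [468.4 468.1 468. ] [ 32.6 207.  265.1]
tab [487.6 487.7] [194.5 222.3]
pad [524.1 523.6] [179.2 237.7]
vb [529.  541.4] [164.4 155.1]
```

servo_tool(
  delta_pos=[
    [8,1,0],
    [20,2,0],
    [32,3,0],
    [44,4,0],
    [57,4,0],
  ],
  turn=[
    [0,0,0],
    [0,0,0],
    [0,0,0],
    [0,0,0],
    [0,0,0],
  ],
  claw=[-1,-1,-1,-1,-1],
)

```text
clock: 4.9
ee_pos: [0.4608, 0.2774, 0.2541]
orientation: [-0.215, 3.128, 0.004]
wrist_force: [1.1, 0.2, 10.2]
finger_gap: 0.0007
finger_force: 5.4
```

servo_tool(
  delta_pos=[
    [0,0,0],
    [0,0,-2],
    [0,0,-8],
    [0,0,-50],
    [0,0,-80],
  ],
  turn=[
    [0,0,0],
    [0,0,0],
    [0,0,0],
    [0,0,0],
    [0,0,0],
  ],
  claw=[-1,-1,-1,-1,-1],
)

```text
clock: 5.52
ee_pos: [0.4601, 0.2768, 0.333]
orientation: [-0.215, 3.134, 0.0]
wrist_force: [-0.5, -0.6, -0.4]
finger_gap: 0.0006
finger_force: 0.0
```

servo_tool(
  delta_pos=[
    [50,0,0],
    [50,0,0],
  ],
  turn=[
    [0,0,0],
    [0,0,0],
  ],
  claw=[0.1,0.1],
)

```text
clock: 5.78
ee_pos: [0.4078, 0.2691, 0.3317]
orientation: [0.217, -3.131, 0.002]
wrist_force: [0.9, 0.6, -0.5]
finger_gap: 0.018
finger_force: 0.0
```

```bash
python3 -c "
from h import *
st(); i,z,K,Rm,t=cam('wrist'); np.savez('w4.npz',i=i,z=z,K=K,Rm=Rm,t=t); j,_,K2,R2,t2=cam('scene'); np.savez('s4.npz',i=j,K=K2,Rm=R2,t=t2)
cv2.imwrite('pics/w4.png',np.vstack([i[0:260],np.pad(cv2.resize(j[130:270,230:470],None,fx=2.4,fy=2.4),((0,0),(0,64),(0,0)))]))"
```

```text
t 5.78 pos [407.8 269.1 331.7] head -172.08 zax [-0.003 -0.001 -1.   ] q [ 0.56  0.25  1.87  0.    1.03 -1.15] F [ 0.9  0.6 -0.5] gap 18.0 ff 0.0
```

View pics/w4.png

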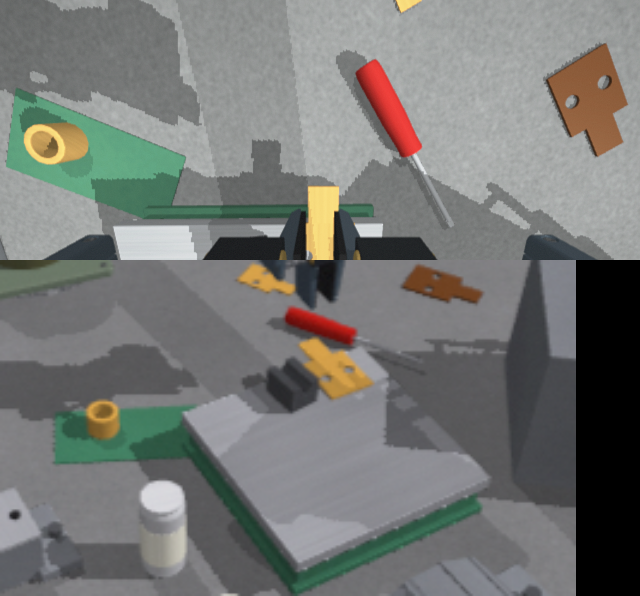

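The pictures show the tab (323,222 in the wrist view) well past the plate's front edge, flat and square. The V-block is where it was. Now I measure the shim and plan the grip.

```bash
python3 - <<'E'
from h import *
near=np.array([455.,281.])
d=np.load("s4.npz")
import h
h.cam=lambda n:(d["i"],None,d["K"],d["Rm"],d["t"])
shim(near=near)
w=np.load("w4.npz");K,Rm,t=w["K"],w["Rm"],w["t"]
tb=ray([(308,187),(338,187)],K,Rm,t,.063)[:,:2]*1e3; e=ray([(120,226),(375,222)],K,Rm,t,.06)[:,:2]*1e3
print("tabend",tb.round(1),"edge",e.round(1))
g=ray([(150,206),(372,206)],K,Rm,t,.045)[:,:2]*1e3; print("green",g.round(1))
x=np.array([np.cos(np.radians(8)),np.sin(np.radians(8))]);print(tb@x,e@x,g@x)
E
```

```text
scene 368 size [107.7  59.1] origin [468.  278.6] yaw 9.4
tabend [[398.8 256.8]
 [395.1 283.8]] edge [[463.1  83. ]
 [425.3 324.5]]
green [[445.1 103.5]
 [414.7 322.2]]
[430.6881218  430.72599362] [470.14596674 466.31238511] [455.17224355 455.46023537]
```

servo_tool(
  delta_pos=[
    [0,2,0],
    [0,2,0],
    [0,2,50],
    [0,2,80],
    [0,2,92],
  ],
  turn=[
    [0,0,0],
    [0,0,0],
    [0,0,0],
    [0,0,0],
    [0,0,0],
  ],
  claw=[0.1,0.1,0.1,0.1,0.1],
)

```text
clock: 6.5
ee_pos: [0.4101, 0.2717, 0.238]
orientation: [0.215, -3.132, 0.002]
wrist_force: [0.3, 0.1, -0.1]
finger_gap: 0.0502
finger_force: 0.0
```

servo_tool(
  delta_pos=[
    [0,0,0],
    [0,0,0],
    [0,0,0],
    [0,0,0],
    [0,0,0],
  ],
  turn=[
    [0,0,0],
    [0,0,0],
    [0,0,0],
    [0,0,0],
    [0,0,0],
  ],
  claw=[0.1,-0.2,-0.5,-0.5,-0.5],
  grip_force=40,
)

```text
clock: 7.12
ee_pos: [0.4104, 0.2721, 0.2405]
orientation: [-0.215, 3.132, 0.001]
wrist_force: [0.6, 0.2, 4.0]
finger_gap: 0.027
finger_force: 40.0
```

servo_tool(
  delta_pos=[
    [0,0,-2],
    [0,0,-5],
    [0,0,-12],
    [0,0,-25],
    [0,0,-40],
  ],
  turn=[
    [0,0,0],
    [0,0,0],
    [0,0,0],
    [0,0,0],
    [0,0,0],
  ],
  claw=[-0.6,-0.6,-0.6,-0.6,-0.6],
)

```text
clock: 7.75
ee_pos: [0.4101, 0.2719, 0.2808]
orientation: [-0.215, 3.134, 0.0]
wrist_force: [0.7, -0.2, -1.7]
finger_gap: 0.0268
finger_force: 40.0
```

servo_tool(
  delta_pos=[
    [0,0,-20],
    [0,0,-40],
    [0,0,-60],
    [0,0,-60],
    [0,0,-60],
  ],
  turn=[
    [0,0,0],
    [0,0,0],
    [0,0,0],
    [0,0,0],
    [0,0,0],
  ],
  claw=[-0.6,-0.6,-0.6,-0.6,-0.6],
)

```text
clock: 8.38
ee_pos: [0.4098, 0.2717, 0.3395]
orientation: [0.215, -3.134, 0.0]
wrist_force: [0.3, 0.0, -1.1]
finger_gap: 0.0273
finger_force: 40.0
```

```bash
python3 -c "
from h import *
st(); 
i,z,K,Rm,t=cam('wrist'); np.savez('w5.npz',i=i,z=z,K=K,Rm=Rm,t=t)
j,zs,K2,R2,t2=cam('scene'); np.savez('s5.npz',i=j,z=zs,K=K2,Rm=R2,t=t2)
k,zd,K3,R3,t3=cam('side'); np.savez('d5.npz',i=k,z=zd,K=K3,Rm=R3,t=t3)
a=cv2.resize(j[100:240,260:460],(800,560)) 
cv2.imwrite('pics/w5.png',np.vstack([cv2.resize(i[150:300],(640,150)),cv2.resize(j[80:240,300:440],(350,400)) if 0 else np.hstack([cv2.resize(j[80:220,300:420],(320,373)),cv2.resize(k[80:220,230:350],(320,373))])]))
for Z,KK,RR,tt,im in((zs,K2,R2,t2,j),(zd,K3,R3,t3,k)):
    m=cv2.inRange(cv2.cvtColor(im,cv2.COLOR_BGR2HSV),(10,120,60),(30,255,255))
    v,u=np.nonzero(m&(Z>0)); P=((np.c_[u,v,np.ones(len(u))]@np.linalg.inv(KK).T*Z[v,u][:,None]-tt)@RR)*1e3
    P=P[(P[:,2]>110)&(P[:,2]<220)&(P[:,0]>380)&(P[:,0]<530)&(P[:,1]>220)]
    if len(P)>30:
        A=np.c_[P[:,:2]-P[:,:2].mean(0),np.ones(len(P))]; c=np.linalg.lstsq(A,P[:,2],rcond=None)[0]; print(len(P),P.mean(0).round(1),'slopes',c.round(3))
"
```

```text
t 8.38 pos [409.8 271.7 339.5] head -172.14 zax [-0. -0. -1.] q [ 0.56  0.24  1.85 -0.    1.05 -1.15] F [ 0.3  0.  -1.1] gap 27.3 ff 40.0
369 [461.2 277.5 161.6] slopes [-1.00000e-02 -1.40000e-02  1.61622e+02]
167 [464.3 266.6 159.7] slopes [-2.00000e-02 -4.50000e-02  1.59729e+02]
```

View pics/w5.png

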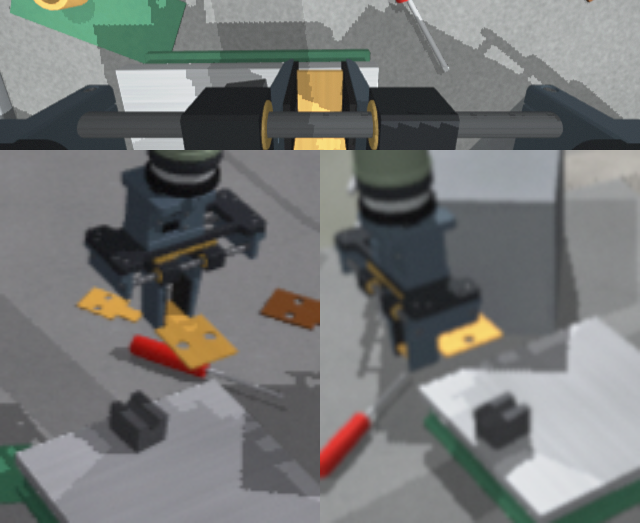

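The shim is held by the tab and lies level (slope under about 1.5°), its top at 161.6 mm against an expected 162. Now I check its in-hand offset.

```bash
python3 - <<'E'
from h import *
import h
d=np.load("s5.npz"); h.cam=lambda n:(d["i"],None,d["K"],d["Rm"],d["t"])
m=0
shim(near=np.array([455.,278.]),z=.162)
# holes: dark blobs inside brass
K,Rm,t=d["K"],d["Rm"],d["t"]; i=d["i"]
mk=cv2.inRange(cv2.cvtColor(i,cv2.COLOR_BGR2HSV),(10,120,60),(30,255,255))
cs,hi=cv2.findContours(mk,cv2.RETR_CCOMP,cv2.CHAIN_APPROX_NONE)
for c,hh in zip(cs,hi[0]):
    if hh[3]>=0 and len(c)>4:
        p=ray(c[:,0].mean(0),K,Rm,t,.162)[0]*1e3; print("hole",c[:,0].mean(0),p.round(1))
E
```

```text
scene 446 size [177.3 107.4] origin [462.9 288.9] yaw 61.7
hole [167.72727273 261.63636364] [ 666.1 -320.8  162. ]
hole [181.27272727 256.18181818] [ 660.9 -290.1  162. ]
hole [368.23076923 153.15384615] [471.1 261.4 162. ]
hole [378.23076923 149.38461538] [465.3 295.4 162. ]
hole [408.  141.5] [461.5 392.8 162. ]
hole [411.27272727 136.63636364] [444.2 413.  162. ]
hole [336. 139.] [380.6 200.8 162. ]
hole [340. 135.] [366.8 219.1 162. ]
hole [170.5  88. ] [ -56.2 -208.7  162. ]
hole [180.22222222  86.77777778] [ -53.2 -177.5  162. ]
hole [155.5  75. ] [-156.5 -244.5  162. ]
hole [168.   73.5] [-152.5 -203.1  162. ]
hole [157.5  69. ] [-195.1 -232.9  162. ]
hole [315.5  65. ] [-39.9 295.4 162. ]
hole [326.71428571  63.28571429] [-38.1 337.4 162. ]
hole [319.5  58. ] [-82.4 326.8 162. ]
hole [312.6  58. ] [-90.6 303.2 162. ]
hole [332.5  56. ] [-80.7 376.9 162. ]
hole [338.5  55. ] [-80.4 400.5 162. ]
hole [338.5  53. ] [-94.4 406.3 162. ]
hole [312.6         53.13333333] [-124.8  315.9  162. ]
hole [344.71428571  49.28571429] [-113.2  439.2  162. ]
hole [313.   49.5] [-150.4  327.   162. ]
hole [319.   45.5] [-172.5  359.3  162. ]
hole [312.22222222  44.22222222] [-190.5  338.8  162. ]
hole [321.5  41. ] [-203.4  381.4  162. ]
hole [312.   40.5] [-219.1  348.5  162. ]
hole [301.   37.5] [-256.4  317.   162. ]
hole [11.  58.5] [-440.6 -711.7  162. ]
hole [27.5 37. ] [-600.7 -665.5  162. ]
hole [25.5 35. ] [-621.2 -673.5  162. ]
hole [ 4. 35.] [-647.6 -750.1  162. ]
```

servo_tool(
  delta_pos=[
    [0,-15,0],
    [-2,-40,0],
    [-6,-75,0],
    [-9,-115,0],
    [-12,-155,0],
  ],
  turn=[
    [0,0,0],
    [0,0,0],
    [0,0,0],
    [0,0,0],
    [0,0,0],
  ],
  claw=[-0.6,-0.6,-0.6,-0.6,-0.6],
)

```text
clock: 9.15
ee_pos: [0.4431, 0.118, 0.3395]
orientation: [0.215, -3.134, 0.001]
wrist_force: [1.3, 0.0, -1.4]
finger_gap: 0.0268
finger_force: 40.0
```

servo_tool(
  delta_pos=[
    [-3,-40,0],
    [-6,-80,0],
    [-9,-120,0],
    [-12,-160,0],
    [-15,-200,0],
  ],
  turn=[
    [0,0,0],
    [0,0,0],
    [0,0,0],
    [0,0,0],
    [0,0,0],
  ],
  claw=[-0.6,-0.6,-0.6,-0.6,-0.6],
)

```text
clock: 9.78
ee_pos: [0.485, -0.0781, 0.3395]
orientation: [0.215, -3.134, 0.0]
wrist_force: [-0.1, 0.6, -1.5]
finger_gap: 0.0268
finger_force: 40.0
```

servo_tool(
  delta_pos=[
    [-3,-40,0],
    [-6,-75,0],
    [-8,-95,0],
    [-10,-103,0],
    [-10,-103,0],
  ],
  turn=[
    [0,0,0],
    [0,0,0],
    [0,0,-0.008],
    [0,0,-0.008],
    [0,0,-0.008],
  ],
  claw=[-0.6,-0.6,-0.6,-0.6,-0.6],
)

```text
clock: 10.4
ee_pos: [0.5091, -0.177, 0.3395]
orientation: [0.226, -3.133, -0.001]
wrist_force: [0.2, -0.1, -1.6]
finger_gap: 0.0271
finger_force: 40.0
```

servo_tool(
  delta_pos=[
    [0,0,10],
    [0,0,30],
    [0,0,50],
    [0,0,60],
    [0,0,60],
  ],
  turn=[
    [0,0,0],
    [0,0,0],
    [0,0,0],
    [0,0,0],
    [0,0,0],
  ],
  claw=[-0.6,-0.6,-0.6,-0.6,-0.6],
)

```text
clock: 11.02
ee_pos: [0.5092, -0.1762, 0.279]
orientation: [0.229, -3.132, -0.001]
wrist_force: [-0.4, -0.6, -1.9]
finger_gap: 0.0269
finger_force: 40.0
```

```bash
python3 - <<'E'
from h import *
import h
st()
c=[cam('scene'),cam('side')]
for n,(i,z,K,Rm,t) in zip(('sc','sd'),c): np.savez(n+'6.npz',i=i,z=z,K=K,Rm=Rm,t=t)
for (i,z,K,Rm,t) in c:
    m=cv2.inRange(cv2.cvtColor(i,cv2.COLOR_BGR2HSV),(10,120,60),(30,255,255))
    v,u=np.nonzero(m&(z>0)); P=((np.c_[u,v,np.ones(len(u))]@np.linalg.inv(K).T*z[v,u][:,None]-t)@Rm)*1e3
    k=(abs(P[:,2]-102)<10)&(abs(P[:,0]-560)<90)&(abs(P[:,1]+170)<70)
    print(k.sum(),P[k].mean(0).round(1))
    p=(ray(np.c_[u,v][k],K,Rm,t,.102)[:,:2]*1e3).astype(np.float32); r=cv2.minAreaRect(p); print(np.round(r[0],1),np.round(r[1],1),round(r[2],1),cv2.boxPoints(r).round(1).tolist())
a,b=c[0][0],c[1][0]
cv2.imwrite('pics/w6.png',np.hstack([cv2.resize(a[180:300,130:270],None,fx=2.8,fy=2.8),cv2.resize(b[200:320,330:470],None,fx=2.8,fy=2.8)]))
E
```

```text
t 11.03 pos [ 509.2 -176.2  279. ] head -171.64 zax [-0.002  0.001 -1.   ] q [-0.35  0.38  1.83  0.    0.94 -2.07] F [-0.4 -0.6 -1.9] gap 26.9 ff 40.0
569 [ 557.3 -169.1  101.5]
[ 548.9 -170.4] [107.3  59.1] 7.9 [[491.70001220703125, -148.39999389648438], [499.79998779296875, -207.0], [606.0999755859375, -192.3000030517578], [598.0, -133.8000030517578]]
56 [ 501.8 -172.   101.3]
[ 502.7 -174. ] [16.8 24.6] 14.2 [[491.5, -164.10000610351562], [497.6000061035156, -188.0], [513.9000244140625, -183.89999389648438], [507.8999938964844, -160.0]]
```

View pics/w6.png

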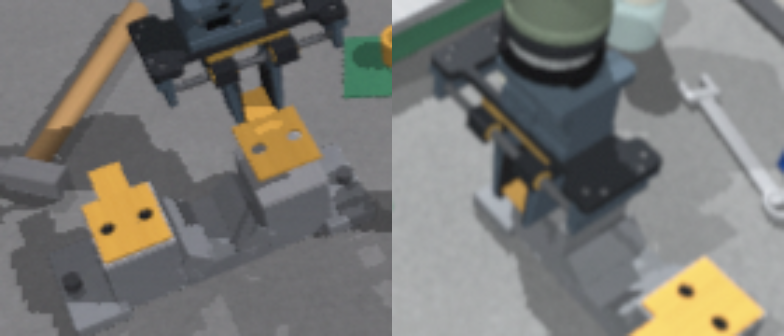

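The view shows the shim level over the bare face (left image, about (278,142)). Its measured origin is (566.7,-167.9) at yaw 7.9°, against a target of (566,-168.5) at 8.3°. Now I lower it.

servo_tool(
  delta_pos=[
    [0,0,12],
    [0,-0.5,20],
    [0,-0.5,24],
    [0,-0.5,26],
    [0,-0.5,27],
  ],
  turn=[
    [0,0,-0.003],
    [0,0,-0.003],
    [0,0,-0.003],
    [0,0,-0.003],
    [0,0,-0.003],
  ],
  claw=[-0.6,-0.6,-0.6,-0.6,-0.6],
)

```text
clock: 11.75
ee_pos: [0.5096, -0.1773, 0.2527]
orientation: [-0.232, 3.133, -0.0]
wrist_force: [0.1, -0.4, -1.9]
finger_gap: 0.0269
finger_force: 40.0
```

servo_tool(
  delta_pos=[
    [0,0,0.5],
    [0,0,1],
    [0,0,1],
  ],
  turn=[
    [0,0,0],
    [0,0,0],
    [0,0,0],
  ],
  claw=[-0.6,-0.6,-0.6],
)

```text
clock: 12.12
ee_pos: [0.5095, -0.1772, 0.2519]
orientation: [-0.233, 3.133, -0.0]
wrist_force: [-1.0, 0.7, -1.7]
finger_gap: 0.027
finger_force: 40.0
```

servo_tool(
  delta_pos=[
    [0,0,0.5],
    [0,0,1],
    [0,0,1.3],
    [0,0,1.3],
  ],
  turn=[
    [0,0,0],
    [0,0,0],
    [0,0,0],
    [0,0,0],
  ],
  claw=[-0.6,-0.6,-0.6,-0.6],
)

```text
clock: 12.62
ee_pos: [0.5096, -0.1772, 0.2507]
orientation: [-0.233, 3.132, -0.0]
wrist_force: [0.1, 0.9, -0.1]
finger_gap: 0.0269
finger_force: 40.0
```

servo_tool(
  delta_pos=[
    [0,0,0.5],
    [0,0,0.8],
    [0,0,0.8],
  ],
  turn=[
    [0,0,0],
    [0,0,0],
    [0,0,0],
  ],
  claw=[-0.6,-0.6,-0.6],
)

```text
clock: 13.0
ee_pos: [0.5099, -0.1773, 0.2505]
orientation: [-0.232, 3.131, -0.001]
wrist_force: [0.1, 0.1, 5.8]
finger_gap: 0.0271
finger_force: 40.0
```

servo_tool(
  delta_pos=[
    [0,0,0],
    [0,0,0],
    [0,0,0],
    [0,0,0],
    [0,0,0],
  ],
  turn=[
    [0,0,0],
    [0,0,0],
    [0,0,0],
    [0,0,0],
    [0,0,0],
  ],
  claw=[-0.4,-0.3,-0.1,0,0],
  grip_force=10,
)

```text
clock: 13.62
ee_pos: [0.5094, -0.1772, 0.2495]
orientation: [0.233, -3.133, -0.0]
wrist_force: [-0.3, 0.4, 0.7]
finger_gap: 0.0455
finger_force: 0.0
```

servo_tool(
  delta_pos=[
    [0,0,-5],
    [0,0,-30],
    [0,0,-70],
    [0,0,-110],
    [0,0,-150],
  ],
  turn=[
    [0,0,0],
    [0,0,0],
    [0,0,0],
    [0,0,0],
    [0,0,0],
  ],
  claw=[0,0,0,0,0],
)

```text
clock: 14.25
ee_pos: [0.5092, -0.1771, 0.4014]
orientation: [-0.232, 3.132, -0.0]
wrist_force: [0.4, -0.5, 0.3]
finger_gap: 0.0455
finger_force: 0.0
```

servo_tool(
  delta_pos=[
    [40,20,0],
    [70,60,0],
    [90,100,0],
    [90,100,0],
    [90,100,0],
  ],
  turn=[
    [0,0,0],
    [0,0,0],
    [0,0,0],
    [0,0,0],
    [0,0,0],
  ],
  claw=[0,0,0,0,0],
)

```text
clock: 14.88
ee_pos: [0.4061, -0.0918, 0.4002]
orientation: [-0.233, 3.131, -0.001]
wrist_force: [-0.4, -0.7, 0.4]
finger_gap: 0.0459
finger_force: 0.0
```

```bash
python3 - <<'E'
from h import *
st()
c=[cam('scene'),cam('side')]
for (i,z,K,Rm,t) in c:
    m=cv2.inRange(cv2.cvtColor(i,cv2.COLOR_BGR2HSV),(10,120,60),(30,255,255))
    v,u=np.nonzero(m&(z>0)); P=((np.c_[u,v,np.ones(len(u))]@np.linalg.inv(K).T*z[v,u][:,None]-t)@Rm)*1e3
    for yc in(-168,-311):
        k=(abs(P[:,2]-73)<12)&(abs(P[:,0]-560)<100)&(abs(P[:,1]-yc)<60)
        p=(ray(np.c_[u,v][k],K,Rm,t,.073)[:,:2]*1e3).astype(np.float32); r=cv2.minAreaRect(p); print(yc,k.sum(),P[k,2].mean().round(1),P[k,2].std().round(1),np.round(r[0],1),np.round(r[1],1),round(r[2],1))
a,b=c[0][0],c[1][0]
cv2.imwrite('pics/w7.png',np.hstack([cv2.resize(a[130:300,130:430],None,fx=1.33,fy=1.33),cv2.resize(b[150:320,270:470],None,fx=1.33,fy=1.33)]))
E
```

```text
t 14.88 pos [406.1 -91.8 400.2] head -171.48 zax [ 0.002 -0.001 -1.   ] q [-0.25  0.07  1.9  -0.    1.17 -1.97] F [-0.4 -0.7  0.4] gap 45.9 ff 0.0
-168 573 73.4 1.9 [ 549.2 -172. ] [106.2  59.6] 8.1
-311 650 73.6 1.9 [ 569.5 -313.7] [106.8  59.4] 9.2
-168 714 71.5 1.3 [ 547.5 -172.4] [104.2  60.1] 8.5
-311 967 71.6 1.4 [ 567.6 -314.1] [105.4  58.2] 8.6
```

View pics/w7.png

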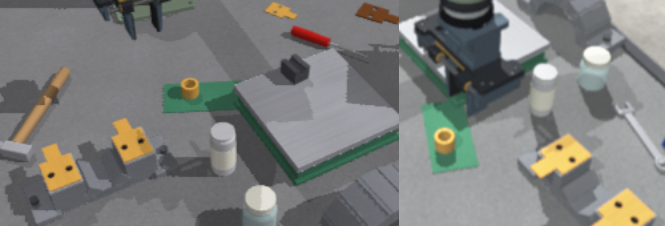

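The shim lies flat on the bare face, parallel to the fitted one and within about 1 mm of its proper place. The robot is clear and the other things are undisturbed.

```bash
python3 -c "
from cell import bot
print(bot.hand_in())"
```

```text
the job is handed in; nothing more can be done
None
```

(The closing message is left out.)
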